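# Knock the candle out of its mould

### The arm

A 7-joint arm with a two-finger parallel gripper is mounted at the origin on a cart in front of the work surface, level with it; the furniture and walls round the work are solid. World frame = base frame: x ahead of the robot, y to its left, z up, the work surface at z = 0. Lengths are in m, angles in rad, forces in N, time in s.
With the tool pointing down it reaches from about 0.4 to 0.9 m from the base axis. Payload 5.5 kg.
Tool frame: the origin (TCP) lies midway between the tips of the shut fingers; the grasp point (between the pads) lies 19 mm behind it (manip.grip_depth is the distance from the TCP to the grasp point, in m); z points along the fingers, y is the line along which they close (so a half turn about z gives the same grasp; the last joint's range is limited). The gripper opens to 92 mm and grips with 3 to 60 N. Pads are 19 mm wide; open, the fingers measure 130 mm over their backs; the gripper's body (75 mm by 190 mm) begins 47 mm behind the grasp point.
Start: joints at [-0.865, 0.501, -0.427, 1.55, 0.221, 1.138, -0.21], TCP at [0.278, 0.587, 0.201] pointing down, gripper open.
Joint ranges: [-2.88, 2.88], [-0.31, 2.03], [-1.54, 1.56], [0.2, 2.42], [-1.41, 4.55], [0.19, 2.02], [-2.57, 2.57]. Speed limits (rad/s): [2.57, 2.57, 3.14, 3.14, 3.14, 3.14, 3.14].

### API

Orientations are given as a unit quaternion [x, y, z, w].
In Python, from bench import manip, effector, viewer gives the robot as it stands. Calls block until the motion is done:
- manip.move_pose(position, orientation): joint-space move of the TCP to a pose.
- manip.servo_line(position, ori=None, vel=0.15): straight line of the TCP; ori=None keeps the orientation; vel is the mean speed in m/s.
- manip.movej(angles): joint-space move.
- effector.open_jaws() and effector.close(f_grip=None): open the fingers fully, or close them until they stop; f_grip is the grip in N (None keeps the last).
- manip.sleep(seconds).
- manip.solve_ik(position, orientation): joint angles nearest the present ones, or None.
- viewer.get_image(name): name is "side" or "top"; returns the picture (420x560x3 uint8, red, green, blue); there is no depth.
- viewer.get_calibration(name): a dict with "vfov" (degrees; the focal length in pixels is half the picture's height over the tangent of half this angle, whatever the lens; pixels are square), "cx", "cy" (the principal point, pixels), "eye" and "attitude" of the camera in the world. Camera axes: x right, y down, z forward; pixel columns grow to the right and rows downward; lengths in m; the calibration is good to about 2 mm. A picture is of the moment at which its call begins. get_calibration takes no time and is no camera call.
A pose or a line that the arm cannot do raises manip.PlanningError and nothing moves.
- manip.hand_in(): hands the job in; it is judged then, once.
Readings, each from a call of its own:
- manip.current_clock(): time.
- manip.current_q(): joint angles.
- manip.current_joint_velocities(): joint speeds.
- manip.current_tau(): joint torques, N m.
- manip.current_tool_pos(): TCP position.
- manip.current_tcp_rot(): TCP orientation.
- manip.current_force(): force on the tool from outside, world axes, zero at the start.
- manip.current_wrist_torque(): the same for the moment, N m.
- manip.current_finger_gap(): finger opening in m.
- manip.current_gripper_force(): force on a finger pad.
Only numpy, scipy, OpenCV 4.12 (cv2) and the standard library are available. Lean on these libraries where they do the work, as an engineer would, in place of code of your own. Each camera call takes 0.05 s, during which the arm holds its last target. There are 200 camera calls.

### The job

A cast candle is stuck in the tall square metal mould that lies on its side. Without gripping the candle itself, turn that mould mouth down over the tray and tap its rim firmly on the tray to knock the candle loose, so that it comes out and stays in the tray; then leave the empty mould standing mouth down on the worktop beside the tray. Do not disturb the other, wide and low mould.

Things in the scene. Friction and masses are not known exactly. Their poses are not given: they have to be found in the camera images.
- mould: Tall square metal mould, 90 mm long, 48 x 48 mm outside; lies on its side, mouth to the robot's left within 30 deg. Origin: centre of these 90 mm; x out of the mouth, z up as it lies. A collar stands 8 mm out of the mouth; tapped home (4 N) it stays in and frees the candle. Gripped at 45 deg from above the closed end, half a turn about the gripper's axis points the mouth straight down.
- candle: Off-white wax block 46 x 34 x 34 mm, with a 10 mm wick, lying 10 to 20 mm inside the mould's mouth (4 mm play to each side), held in by two small catch tongues across the mouth until the collar is tapped home. Origin: centre of the block; x along it to the wick. After the tap it drops onto the tray; lift the mould 60 mm or more straight up to leave it there.
- tray: Shallow square steel tray fixed to the worktop, 150 x 150 mm outside, walls 4 mm thick and 18 mm high, floor 4 mm thick. Origin: centre of its underside, on the worktop; x and y along its sides, z up.
- low_mould: The other mould: wide, low, empty, 64 x 64 mm and 46 mm high, standing mouth up. Origin: centre of its underside. To be left alone.

How it is judged:
By the outcome, as a careful person would: the job done as asked, in the order asked, and still so for the second after the job is handed in, with the robot touching nothing.
It also fails if it takes over 48 s, if anything falls off the work surface, if the arm or the gripper's body presses on something with over 40 N, if the wrist force passes 120 N, or if a joint passes its speed limit or range.

## Working session

There is one attempt and no reset: what is moved stays moved. The work goes in short steps, each a Python script; the robot and the scene stay as the last script left them, time stands still between calls to the robot, and variables do not carry over. Pictures are saved under pics/ and viewed, at most 10 in all, crops included, and the job is handed in when it is done.

```bash
ls; mkdir -p pics; python3 - <<'E'
from bench import manip, effector, viewer
import cv2
for n in("side","top"):
    im=viewer.get_image(n); cv2.imwrite(f"pics/{n}0.png",im[:,:,::-1]); print(viewer.get_calibration(n))
print(manip.current_clock(),manip.current_tcp_rot(),manip.grip_depth)
E
```

```text
pics
{'vfov': 49.807193574782175, 'cx': 280.60634177531705, 'cy': 213.9329115983658, 'eye': array([0.41094145, 0.62283017, 0.65371735]), 'attitude': array([-0.06164179,  0.90328578, -0.4237192 ,  0.02715019])}
{'vfov': 50.59861735967075, 'cx': 279.6017200062027, 'cy': 205.0156969191209, 'eye': array([ 0.40988497, -0.10472214,  1.03347927]), 'attitude': array([-0.69603784,  0.7161574 , -0.03368605,  0.03892506])}
0.1 [ 2.19562905e-01  9.75597950e-01 -8.50393863e-04 -2.19808408e-04] 0.0188
```

View pics/side0.png

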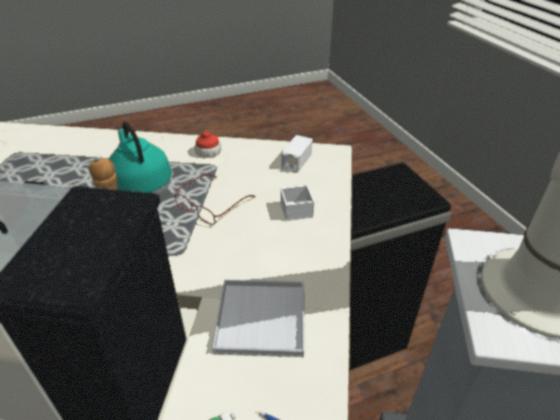

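View pics/top0.png

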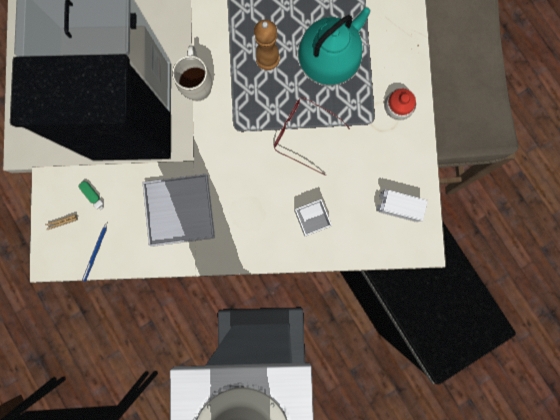

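Side view: tray at about (262,317), low mould at (297,203), tall mould at (297,153). Top view: tray at (180,210), low mould at (312,217), tall mould at (403,205) with its mouth to the image left (+y). The arm is out of both views.

```bash
cat > h.py <<'E'
import numpy as np, cv2
from scipy.spatial.transform import Rotation as R
from bench import manip, effector, viewer
def ray(n,uv):
    c=viewer.get_calibration(n); f=210/np.tan(np.radians(c["vfov"]/2))
    d=np.array([(uv[0]-c["cx"])/f,(uv[1]-c["cy"])/f,1]); return c["eye"],R.from_quat(c["attitude"]).apply(d)
def onz(n,uv,z):
    e,d=ray(n,uv); return e+d*(z-e[2])/d[2]
def tri(uvs,uvt):
    (a,d),(b,g)=ray("side",uvs),ray("top",uvt); d=d/np.linalg.norm(d); g=g/np.linalg.norm(g)
    s=np.linalg.lstsq(np.c_[d,-g],b-a,rcond=None)[0]; p,q=a+d*s[0],b+g*s[1]
    return (p+q)/2,np.linalg.norm(p-q)
E
python3 - <<'E'
from h import *
s=cv2.imread("pics/side0.png");t=cv2.imread("pics/top0.png")
z=lambda im,x,y,w,h:cv2.resize(im[y:y+h,x:x+w],(400,300),interpolation=cv2.INTER_CUBIC)
cv2.imwrite("pics/c1.png",np.vstack([np.hstack([z(s,265,130,60,45),z(t,370,180,64,48)]),np.hstack([z(s,200,270,120,90),z(t,130,165,100,75)])]))
for n,uv in (("side",(262,317)),("top",(180,210)),("top",(403,205)),("side",(297,153)),("top",(312,217)),("side",(297,203))): print(n,uv,onz(n,uv,0.02))
E
```

```text
side (262, 317) [0.50576665 0.14658978 0.02      ]
top (180, 210) [0.50959051 0.13017883 0.02      ]
top (403, 205) [ 0.50633378 -0.38086648  0.02      ]
side (297, 153) [ 0.50234348 -0.38530859  0.02      ]
top (312, 217) [ 0.48480134 -0.17191977  0.02      ]
side (297, 203) [ 0.47985969 -0.17581929  0.02      ]
```

View pics/c1.png

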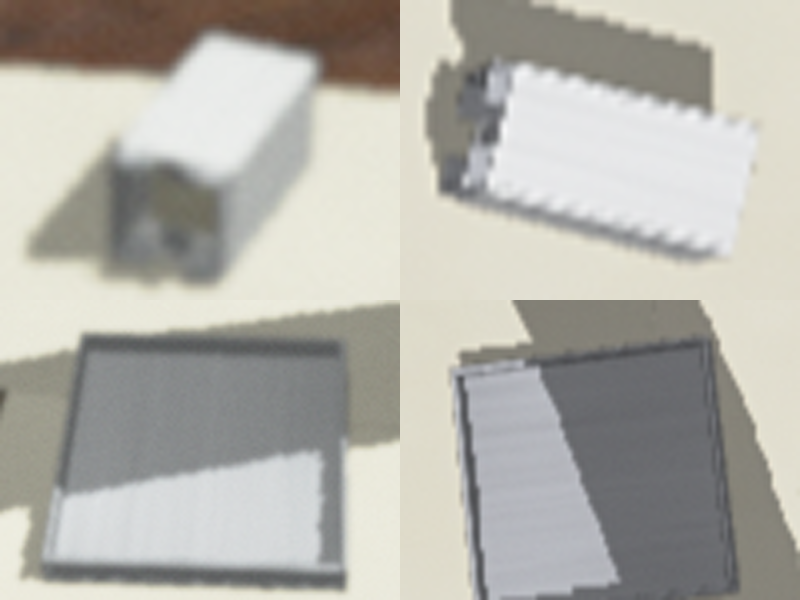

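Crop: tall mould's top face is clear in both views (bright quadrilateral), with the collar and tongues as grey parts at the +y end. The tray rim corners are readable too. Triangulating those corners.

```bash
python3 - <<'E'
from h import *
S=lambda u,v:(265+u/6.667-.42,130+v/6.667-.42); T=lambda u,v:(370+(u-400)/6.25-.42,180+v/6.25-.42)
ms={"m+":((115,165),(515,65)),"f+":((205,35),(757,125)),"f-":((318,62),(728,258)),"m-":((235,175),(492,193))}
P={}
for k,(a,b) in ms.items():
    p,e=tri(S(*a),T(*b)); P[k]=onz("top",T(*b),.048); print(k,p.round(4),round(e,4),"on z=.048",P[k].round(4),onz("side",S(*a),.048).round(4))
c=sum(P.values())/4; ax=(P["m+"]+P["m-"]-P["f+"]-P["f-"])/2; print("c",c,"len",np.linalg.norm(ax),"yaw",np.degrees(np.arctan2(ax[1],ax[0])), "w",np.linalg.norm(P["m+"]-P["m-"]))
S=lambda u,v:(200+u/3.333-.4,270+(v-300)/3.333-.4); T=lambda u,v:(130+(u-400)/4-.4,165+(v-300)/4-.4)
for k,a,b in (("+x-y",(80,337),(712,338)),("-x-y",(345,342),(738,595)),("+x+y",(45,565),(450,370))):
    p,e=tri(S(*a),T(*b)); print(k,p.round(4),round(e,4),onz("top",T(*b),.018).round(4))
E
```

```text
m+ [ 0.5382 -0.3439  0.0388] 0.0026 on z=.048 [ 0.5383 -0.3417  0.048 ] [ 0.535  -0.3294  0.048 ]
f+ [ 0.513  -0.4258  0.0503] 0.0021 on z=.048 [ 0.5143 -0.4265  0.048 ] [ 0.5123 -0.4296  0.048 ]
f- [ 0.4665 -0.413   0.0492] 0.0011 on z=.048 [ 0.4672 -0.4134  0.048 ] [ 0.4661 -0.4149  0.048 ]
m- [ 0.4915 -0.3315  0.0463] 0.0026 on z=.048 [ 0.4927 -0.3311  0.048 ] [ 0.49   -0.3287  0.048 ]
c [ 0.5031067 -0.378172   0.048    ] len 0.087140977377124 yaw 73.47611363196447 w 0.04684081543556472
+x-y [0.5927 0.0672 0.0115] 0.0 [0.5915 0.0661 0.018 ]
-x-y [0.4431 0.0535 0.0149] 0.001 [0.4425 0.053  0.018 ]
+x+y [0.5757 0.2182 0.0173] 0.0033 [0.5772 0.2183 0.018 ]
```

Measurements are consistent: the mould's top is at z≈0.049 with length and width as given, its centre is (0.503,-0.379) and its yaw 73.5°. The tray's centre is (0.510,0.136). Next I check reachability.

```bash
cat >> h.py <<'E'
YAW=np.radians(73.5); C=np.array([.503,-.379,.024]); TRAY=np.array([.510,.136,0])
S=.030   # grasp point from closed end
GD=manip.grip_depth
def tool(phi,sg):
    "tool 45 deg down, horizontal heading phi; sg flips y. returns quat, a"
    a=np.array([np.cos(phi),np.sin(phi),-1])/np.sqrt(2); y=sg*np.array([-np.sin(phi),np.cos(phi),0])
    return R.from_matrix(np.c_[np.cross(y,a),y,a]).as_quat(),a
M=np.array([np.cos(YAW),np.sin(YAW),0])
G=C-(.045-S)*M+[0,0,.003]
E
python3 - <<'E'
from h import *
for sg in(1,-1):
    q,a=tool(YAW,sg)
    for b in(0,.1): 
        j=manip.solve_ik(G+GD*a-b*a,q); print("grasp",sg,b,None if j is None else j.round(2))
    for h in (.2,.3):
        j=manip.solve_ik(G+GD*a+[0,0,h],q); print("lift",sg,h,None if j is None else j.round(2))
    for d in range(-90,121,30):
        q,a=tool(np.radians(d),sg)
        for P in (TRAY,np.array([.49,-.04,0])):
          j=manip.solve_ik(P+[0,0,.15]+GD*a,q); print("at",sg,d,P[1],None if j is None else j.round(2))
E
```

```text
grasp 1 0 [ 0.47  1.24  0.9   1.34 -1.25  1.81 -1.85]
grasp 1 0.1 [ 0.59  1.19  0.9   1.18 -1.18  1.91 -1.92]
lift 1 0.2 [ 0.48  0.96  0.9   1.3  -1.09  1.94 -2.03]
lift 1 0.3 [ 0.59  0.78  0.68  1.21 -0.93  1.95 -2.22]
at 1 -90 0.136 [-0.79  0.67  0.11  1.69  0.53  1.36 -0.94]
at 1 -90 -0.04 [-0.6   0.52  0.15  1.97  0.68  1.15 -0.9 ]
at 1 -60 0.136 [-0.84  0.5   0.03  2.    0.85  1.1  -0.87]
at 1 -60 -0.04 [-0.57  0.35  0.03  2.28  1.09  0.91 -0.9 ]
at 1 -30 0.136 [-0.76  0.33 -0.07  2.31  1.3   0.82 -0.87]
at 1 -30 -0.04 None
at 1 0 0.136 None
at 1 0 -0.04 None
at 1 30 0.136 None
at 1 30 -0.04 None
at 1 60 0.136 [ 0.15  0.33  0.01  2.31 -1.39  0.74 -2.3 ]
at 1 60 -0.04 [-0.3   0.74  1.13  2.21 -1.39  1.52 -2.02]
at 1 90 0.136 [-0.63  0.86  1.13  2.02 -1.36  1.66 -2.  ]
at 1 90 -0.04 [-0.27  0.93  1.13  1.9  -1.19  1.79 -1.79]
at 1 120 0.136 [-0.61  1.03  1.13  1.71 -1.18  1.89 -1.76]
at 1 120 -0.04 [-0.21  0.92  0.9   1.63 -0.89  1.8  -1.64]
grasp -1 0 [ 0.6   1.12  0.63  1.33 -1.05  1.65  1.21]
grasp -1 0.1 [ 0.64  1.15  0.79  1.17 -1.1   1.86  1.19]
lift -1 0.2 [ 0.49  0.94  0.86  1.3  -1.06  1.92  1.1 ]
lift -1 0.3 [ 0.59  0.78  0.68  1.21 -0.93  1.95  0.93]
at -1 -90 0.136 [-0.26  0.76 -0.63  1.67  0.87  1.62  1.92]
at -1 -90 -0.04 [-0.01  0.59 -0.58  1.95  0.95  1.41  2.02]
at -1 -60 0.136 [-0.25  0.62 -0.71  1.98  1.12  1.4   2.08]
at -1 -60 -0.04 [ 0.01  0.42 -0.63  2.26  1.24  1.13  2.15]
at -1 -30 0.136 [-0.17  0.43 -0.74  2.29  1.42  1.07  2.23]
at -1 -30 -0.04 None
at -1 0 0.136 None
at -1 0 -0.04 None
at -1 30 0.136 None
at -1 30 -0.04 None
at -1 60 0.136 [ 0.31  0.33 -0.16  2.31 -1.35  0.69  0.82]
at -1 60 -0.04 [ 0.26  0.42  0.37  2.19 -1.15  1.07  0.95]
at -1 90 0.136 [ 0.29  0.51 -0.12  2.   -0.87  1.02  0.79]
at -1 90 -0.04 [ 0.38  0.57  0.16  1.88 -0.78  1.29  0.99]
at -1 120 0.136 [ 0.32  0.69 -0.31  1.68 -0.47  1.29  0.8 ]
at -1 120 -0.04 [ 0.36  0.71  0.01  1.61 -0.47  1.5   1.09]
```

```bash
python3 - <<'E'
from h import *
manip.servo_line([.36,.2,.38],vel=.3)
q,a=tool(YAW,1)
T=G+GD*a
manip.move_pose(T-.11*a+[0,0,.12],q)
print(manip.current_clock(),manip.current_q().round(2),manip.current_tool_pos(),manip.current_force())
manip.servo_line(T-.11*a,vel=.2)
for n in("side","top"): cv2.imwrite(f"pics/{n}1.png",viewer.get_image(n)[:,:,::-1])
i=cv2.imread("pics/side1.png");j=cv2.imread("pics/top1.png")
cv2.imwrite("pics/c2.png",np.hstack([cv2.resize(i[80:230,200:350],(400,400)),cv2.resize(j[130:280,320:470],(400,400))]))
print(manip.current_clock(),manip.current_q().round(2),manip.current_tool_pos()-T+.11*a)
E
```

```text
4.2417 [ 0.7   0.97  0.68  1.11 -0.97  1.93 -2.1 ] [ 0.48160395 -0.45429156  0.21199996] [ 0.60434112 -0.2642363   0.72331539]
5.0917 [ 0.71  1.09  0.65  1.15 -0.99  1.8  -2.  ] [ 0.00050395 -0.00100838  0.00193484]
```

View pics/c2.png

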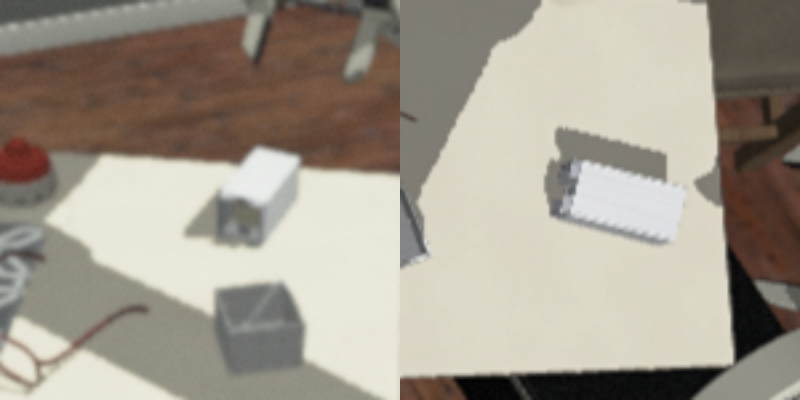

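The side view shows the open fingers behind and above the mould, at about px (297..333,100). The top crop does not show them where I expected, so I project the TCP to check.

```bash
python3 - <<'E'
from h import *
p=manip.current_tool_pos(); print(p, manip.current_tcp_rot(), tool(YAW,1)[0])
for n in("side","top"):
    c=viewer.get_calibration(n); f=210/np.tan(np.radians(c["vfov"]/2))
    x=R.from_quat(c["attitude"]).inv().apply(p-c["eye"]); print(n,x[:2]/x[2]*f+[c["cx"],c["cy"]])
cv2.imwrite("pics/both1.png",np.hstack([cv2.imread("pics/side1.png"),cv2.imread("pics/top1.png")])[::1,::1])
b=cv2.imread("pics/both1.png"); cv2.imwrite("pics/both1.png",cv2.resize(b,(800,300),interpolation=cv2.INTER_AREA))
E
```

```text
[ 0.4809281  -0.45622318  0.09342298] [-0.55355101  0.74017405  0.22758139  0.30648061] [-0.55277985  0.740262    0.22896891  0.30662656]
side [308.73161763 115.37173437]
top [448.60463013 212.35565613]
```

View pics/both1.png

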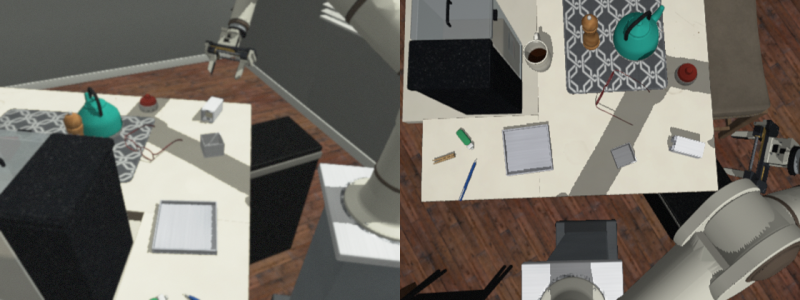

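```bash
python3 - <<'E'
from h import *
p=manip.current_tool_pos(); o=[]
a=R.from_quat(manip.current_tcp_rot()).as_matrix()
for n,(x0,y0) in(("side",(265,70)),("top",(400,160))):
    im=viewer.get_image(n)[:,:,::-1].copy()
    c=viewer.get_calibration(n); f=210/np.tan(np.radians(c["vfov"]/2))
    cr=cv2.resize(im[y0:y0+100,x0:x0+100],(400,400),interpolation=cv2.INTER_CUBIC)
    for d,yy,col in((0,0,(0,0,255)),(0,.046,(255,0,0)),(0,-.046,(255,0,0)),(-.019,.046,(0,255,0)),(-.019,-.046,(0,255,0))):
        x=R.from_quat(c["attitude"]).inv().apply(p+a[:,2]*d+a[:,1]*yy-c["eye"]); u=x[:2]/x[2]*f+[c["cx"],c["cy"]]
        cv2.circle(cr,tuple(int(k) for k in (u-[x0,y0]+.5)*4),3,col,-1)
    o.append(cr)
cv2.imwrite("pics/c3.png",np.hstack(o))
E
```

```text
(no output)
```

View pics/c3.png

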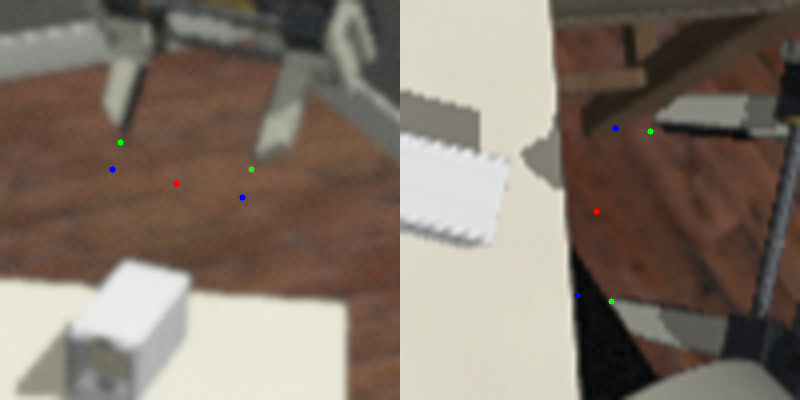

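The fingers sit symmetrically about the tool line. When open, their tips swing back about 20 mm, to roughly the grasp point (green dots). Alignment is good, so I approach and grip, going 4 mm deeper.

```bash
python3 - <<'E'
from h import *
q,a=tool(YAW,1)
T=G+GD*a+.004*a
manip.servo_line(T,ori=q,vel=.12)
print(manip.current_clock(),manip.current_tool_pos()-T,manip.current_force().round(2))
effector.close(45)
print(manip.current_clock(),manip.current_finger_gap(),manip.current_gripper_force(),manip.current_force().round(2),manip.current_q().round(2))
manip.servo_line(T+[0,0,.16],vel=.2)
j=manip.current_q(); j[6]+=np.pi; print(j)
manip.movej(j)
print(manip.current_clock(),manip.current_finger_gap(),manip.current_gripper_force(),manip.current_force().round(2))
for n in("side","top"): cv2.imwrite(f"pics/{n}2.png",viewer.get_image(n)[:,:,::-1])
i=cv2.imread("pics/side2.png");j=cv2.imread("pics/top2.png")
cv2.imwrite("pics/c4.png",np.hstack([cv2.resize(i[40:190,230:380],(400,400)),cv2.resize(j[130:280,360:510],(400,400))]))
E
```

```text
6.2917 [-0.00020754 -0.00118533  0.00051447] [ 0.36 -0.05 -0.  ]
7.0583 0.047337920004935044 44.990381598472595 [-1.05 -0.18  0.41] [ 0.6   1.12  0.61  1.34 -1.04  1.64 -1.94]
[ 0.57244993  0.91957071  0.67347214  1.32512257 -0.97148238  1.79213884
  1.08215192]
10.6583 0.047668765908994236 44.987635016441345 [ 0.83 -0.7  -2.83]
```

View pics/c4.png

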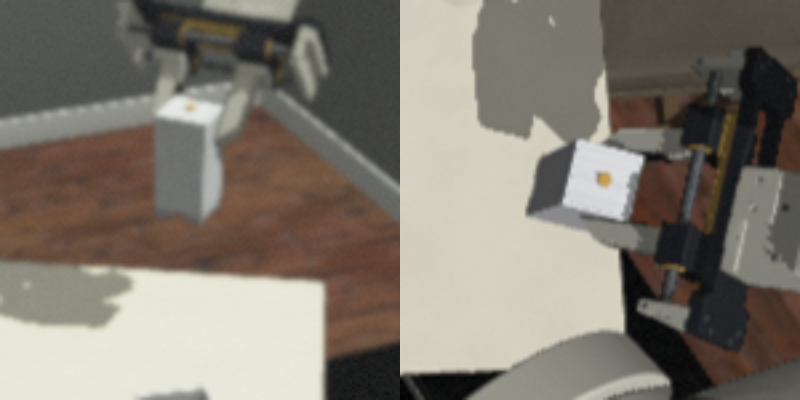

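Crop: the mould is gripped, upright with its closed end on top and its mouth down (side px ≈ (300,98)). Moving over the tray, then tapping in force-checked steps.

```bash
cat >> h.py <<'E'
RIM=.057  # grasp point to rim, mouth down
PH=np.radians(95)
E
python3 - <<'E'
from h import *
q,a=tool(PH,-1)
over=TRAY+[0,0,.20]+GD*a
try: manip.servo_line(over,ori=q,vel=.22)
except manip.PlanningError as e:
    print("line failed",e); manip.move_pose(over,q)
print(manip.current_clock(),manip.current_q().round(2),manip.current_tool_pos()-over)
f0=manip.current_force(); print(f0.round(2))
manip.servo_line(TRAY+[0,0,.082]+GD*a,vel=.15)
z=.082
while z>.050:
    z-=.002; manip.servo_line(TRAY+[0,0,z]+GD*a,vel=.03)
    f=manip.current_force()-f0; print(round(z,3),round(manip.current_tool_pos()[2]-(GD*a)[2],4),f.round(1),round(manip.current_clock(),2))
    if f[2]>18: break
for n in("side","top"): cv2.imwrite(f"pics/{n}3.png",viewer.get_image(n)[:,:,::-1])
E
```

```text
13.3 [-0.22  0.5   0.51  1.94 -1.    1.34  0.91] [ 0.00021227 -0.00106527 -0.00020119]
[-0.18 -1.04 -2.87]
0.08 0.0807 [-0.9  1.2  0.2] 14.48
0.078 0.0781 [ 0.4  1.1 -0.3] 14.73
0.076 0.0758 [-0.3  1.4  0.2] 14.98
0.074 0.0738 [ 0.1  1.  -0.9] 15.23
0.072 0.0718 [0.8 1.  0.5] 15.48
0.07 0.0699 [-0.4  0.7  0. ] 15.73
0.068 0.068 [-0.1  0.9  1. ] 15.98
0.066 0.066 [0.6 0.3 1.8] 16.23
0.064 0.0639 [0.7 1.6 1.8] 16.48
0.062 0.0619 [0.6 1.6 2. ] 16.73
0.06 0.0608 [-0.5 -0.2  8.3] 16.98
0.058 0.0607 [-2.2 -3.3 19.3] 17.23
```

Collar contact was at 0.069 and it went home at 0.061 with 19 N, which agrees with the geometry. Now I lift straight up and look.

```bash
python3 - <<'E'
from h import *
q,a=tool(PH,-1)
manip.sleep(.3)
manip.servo_line(TRAY+[0,0,.062+.09]+GD*a,vel=.08)
print(manip.current_clock(),manip.current_force().round(2),manip.current_finger_gap())
manip.servo_line(np.array([.495,-.03,.062+.09])+GD*a,vel=.2)
for n in("side","top"): cv2.imwrite(f"pics/{n}4.png",viewer.get_image(n)[:,:,::-1])
i=cv2.imread("pics/side4.png");j=cv2.imread("pics/top4.png")
cv2.imwrite("pics/c5.png",np.hstack([cv2.resize(i[130:380,170:420],(400,400)),cv2.resize(j[110:310,120:320],(400,400))]))
print(manip.current_clock())
E
```

```text
18.9583 [ 1.05 -0.8  -2.24] 0.04753956480910039
20.0417
```

View pics/c5.png

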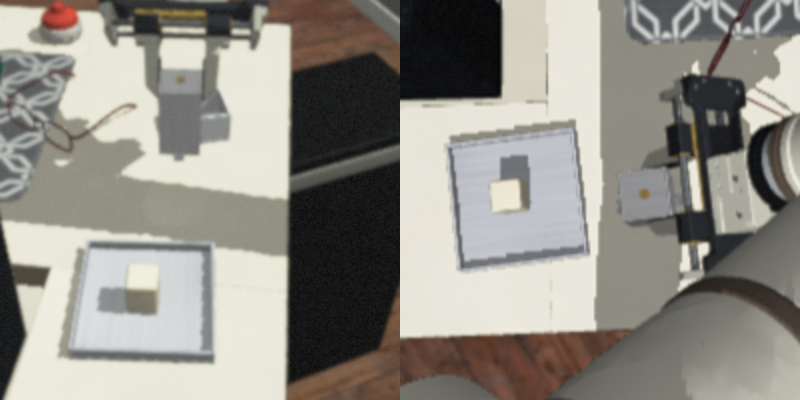

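The candle stands in the tray (top crop (505,195)). The mould is between the tray and the low mould and clear of both. Next I set it down.

```bash
python3 - <<'E'
from h import *
q,a=tool(PH,-1); P=np.array([.495,-.03,0]); f0=manip.current_force()
manip.servo_line(P+[0,0,.064]+GD*a,vel=.12)
z=.062
while z>.050:
    z-=.001; manip.servo_line(P+[0,0,z]+GD*a,vel=.02)
    f=manip.current_force()-f0
    if f[2]>4: break
print(z,f.round(1),manip.current_clock())
effector.open_jaws(); manip.sleep(.2)
manip.servo_line(P+[0,0,z]+GD*a-.13*a,vel=.12)
manip.servo_line(P+[0,0,z+.1]+GD*a-.13*a,vel=.2)
for n in("side","top"): cv2.imwrite(f"pics/{n}5.png",viewer.get_image(n)[:,:,::-1])
i=cv2.imread("pics/side5.png");j=cv2.imread("pics/top5.png")
cv2.imwrite("pics/c6.png",np.hstack([cv2.resize(i[130:380,170:420],(400,400)),cv2.resize(j[110:310,120:320],(400,400))]))
print(manip.current_clock(),manip.current_force())
E
```

```text
0.055999999999999994 [ 0.  -2.2  6.3] 22.475
25.525 [ 0.28194771  0.92952344 -0.48294492]
```

View pics/c6.png

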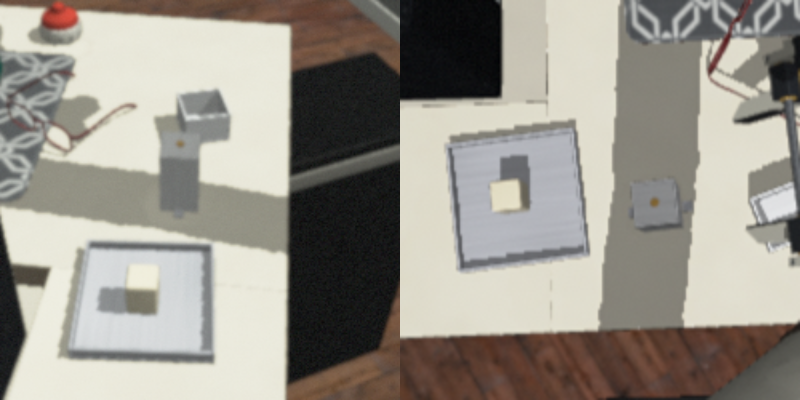

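The mould stands mouth down beside the tray, the candle is in the tray, the low mould has not moved, and the robot is clear.

```bash
python3 -c "
from h import *
print(manip.hand_in())"
```

```text
the job is handed in; nothing more can be done
None
```

I handed the job in at about 25.5 s: the candle was knocked out and stands in the tray, the empty mould stands mouth down on the worktop beside it, and the low mould was not touched.

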